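Fit the blow nozzle to the desk air outlet's quick coupler

TASK

Get the air outlet ready for dusting: pull the coupler's sleeve back until it stays back, then push the tapered blow nozzle, plug end first, fully home into the coupler so that the sleeve springs forward and locks it. Let go and leave the other two fittings in their stand and the carton, tape roll and mug where they are.

Things in the scene. Friction and masses are not known exactly. Their poses are not given: they have to be found in the camera images.
- outlet: Air outlet: grey housing fixed to the desk, 120 (x) x 250 (y) x 40 mm high, origin at the centre of its underside, front -x. The coupler rises from its middle. At y +90, x +30 mm stands a regulator, black knob 46 mm in diameter, top 95 mm up. At y -90 mm a blanked-off branch leans like the coupler (32 mm in diameter, 46 mm long): no mouth, no sleeve.
- mouth (a point): Centre of the rim of the open coupler on the outlet, 109 mm above the desk. z points out along its axis, 35 deg from vertical, leaning to the housing's front; y is horizontal, along the housing. Steel barrel 25 mm in diameter; bore 17 mm, 20 mm at the rim. The plug enters along -z until its collar rests on the rim.
- sleeve_mid (a point): Middle of the coupler's knurled brass sleeve, on the axis, axes as the mouth's. 28 mm long, 35 mm in diameter, with a 40 mm rim on its lower 5 mm. Forward, its upper end is 3 mm and its middle 17 mm below the barrel's rim; back, its middle is 29 mm below. Under it the bare 25 mm barrel, then a 34 mm nut starting 66 mm below the rim.
- sleeve (a joint): 0 = fully forward, 0.012 m = fully back (along the mouth's -z). Snap spring: pushes forward with 8 N at 0, falling to nothing at 8 mm; beyond, it snaps to 12 mm and stays (3 N). Forward, jaws block the bore. Back, a plug meets a trip at 18 mm depth (about 6 N); pressed to its full 24 mm the sleeve springs forward by itself and locks it, if nothing holds the sleeve.
- nozzle_grip (a point): Centre of the grip (aluminium cylinder 26 mm in diameter, 30 mm long) of the blow nozzle, the only fitting with a tapering tip; starts upright in a hole of the stand. z points to the tip, which ends 37 mm above. Underside of the collar (24 mm in diameter, 6 mm thick, on the stand's top or, when home, on the coupler's rim) 31 mm below; neck of 18 mm between. 0.1 to 0.17 kg.
- nozzle_end (a point): Lower end of the nozzle's steel plug tail, on its axis, 55 mm below the grip centre, axes as there. The tail is 24 mm long from the collar, 15 mm in diameter (16 mm next to the collar), with a groove; it sits in the stand's hole with 1.5 mm play all round, so the nozzle may lean a little. Home, this end lies 24 mm inside the coupler's rim.
- gauge_mid (a point): Centre of the dial of the pressure gauge fitting (round dial on edge, 40 mm in diameter, 22 mm thick, top 56 mm above the stand's top), upright in another hole of the stand: leave it.
- chuck_mid (a point): Half-way up the head of the short wide inflator chuck fitting (38 mm in diameter, black rubber top 41 mm above the stand's top), upright in another hole of the stand: leave it.
- stand: Black fittings stand fixed to the desk, 70 mm (x) by 200 mm (y) by 35 mm high, origin at the centre of its underside. Its three holes lie on its y axis at -70, 0 and +70 mm; which fitting is in which hole varies.
- carton_mid (a point): Centre of the closed toner carton (120 x 70 mm, 160 mm high, 0.7 kg) standing between the outlet and the stand: leave it.
- tape_mid (a point): Centre of the packing tape roll lying flat (100 mm in diameter, 45 mm high): leave it.
- mug_mid (a point): Centre of the mug (80 mm in diameter, 90 mm high, handle on its +y side reaching 77 mm from the centre): leave it.
Not all that is in view belongs to the job. Leave any green or orange look-alike of the part that bears nozzle_grip alone.

How it is judged:
On the way:
1. the sleeve is pulled back and stays back, untouched, before the nozzle goes in (value of joint sleeve above 0.0105 m and contact force between the fingers and sleeve below 0.5 N and distance between nozzle_grip and mouth above 0.06 m), for 0.3 s.
At the end, for the whole second after the job is handed in: Plug home (collar within 3.5 mm of the rim, grip centre within 8 mm of the axis each way, aligned within 0.18 rad, at rest), sleeve forward (below 2 mm); gauge and chuck within 15 mm, carton, tape and mug within 20 mm of their starts (value of joint sleeve below 0.002 m and z of nozzle_grip in the frame of mouth between 0.028 and 0.0345 m and x of nozzle_grip in the frame of mouth between -0.008 and 0.008 m and y of nozzle_grip in the frame of mouth between -0.008 and 0.008 m and angle between the z axis of nozzle_grip and the z axis of mouth, either way round below 0.18 rad and linear speed of nozzle below 0.02 m/s and distance of each of gauge_mid, chuck_mid from where it was at the start of the episode below 0.015 m and distance of each of carton_mid, tape_mid, mug_mid from where it was at the start of the episode below 0.02 m); the robot touches nothing.
It fails at once if the gauge or chuck fitting is taken out of the stand or knocked aside (distance of any of gauge_mid, chuck_mid from where it was at the start of the episode above 0.025 m).
It fails at once if the carton, tape roll or mug is pushed away or tipped (distance of any of carton_mid, tape_mid, mug_mid from where it was at the start of the episode above 0.03 m).
It also fails if it takes over 58 s, if anything falls off the work surface, if the arm or the gripper's body presses on something with over 40 N, if the wrist force passes 120 N, or if a joint passes its speed limit or range.

ROBOT

A 6-joint arm with a two-finger parallel gripper is mounted at the origin on the work surface. World frame = base frame: x ahead of the robot, y to its left, z up, the work surface at z = 0. Lengths are in m, angles in rad, forces in N, time in s.
With the tool pointing down it reaches from about 0.325 to 0.775 m from the base axis. Payload 5.5 kg.
Tool frame: the origin (TCP) lies on the centre line of the jaws, within the pads' length; the fingertips stand 19 mm ahead of it and the grasp point (between the pads) is the TCP; z points along the fingers, y is the line along which they close (so a half turn about z gives the same grasp; the last joint's range is limited). The gripper opens to 88 mm and grips with 3 to 60 N. Pads are 20 mm wide; open, the fingers measure 115 mm over their backs; the gripper's body (75 mm by 178 mm) begins 61 mm behind the grasp point.
Start: joints at [-1.329, 0.091, 1.231, -0, 1.82, -0.057], TCP at [0.177, -0.573, 0.22] pointing down, gripper open.
Joint ranges: [-2.87, 2.87], [-0.86, 2.18], [0.17, 2.46], [-1.51, 4.65], [0.06, 2.69], [-2.65, 2.65]. Speed limits (rad/s): [2.57, 2.57, 3.01, 3.14, 3.14, 3.14].

INTERFACE

Orientations are given as a unit quaternion [x, y, z, w].
In Python, from plant import bot gives the robot as it stands.
- The arm moves only by the tool send_rows, never from a script. Its argument "motion" is a list that holds one entry, the list of rows, each a list of 7 numbers: the turn, a rotation vector about the world's x, y, z in rad, then the shift along the world's x, y, z in mm, then the finger opening in mm, from 0 to 87.8. A call has 1 to 10 rows; each row is the pose to reach, as a shift and turn from the pose commanded when the call began; what a row does not reach only later rows make up. A row lasts 1/8 s, in which the tool goes at most 62.5 mm and 10.7 degrees, less where a joint would pass 70% of its speed; a pose out of reach is approached as far as the arm can. A call with a gripper value outside its range is refused whole. The fingers move at their own pace and stop on an object; "squeeze" is the grip in N (left out, the last holds). Time passes only in rows, so rows that repeat a pose let the fingers close. It gives the time, the measured TCP pose, the force, the opening and the grip force at its end, in the units of the state.
- bot.get_state(): the state, without advancing time (a new reading comes with each control period).
- bot.get_image(name): name is "side" or "top"; returns (picture, depth): 400x640x3 uint8, red, green, blue; 400x640 float32, m along the optical axis (not along the pixel's ray), 0 where there is no reading.
- bot.camera_model(name): a dict with "fx", "fy", "cx", "cy" (pixels), "distortion" ([k1, k2, p1, p2, k3] as OpenCV has them; the pictures are not rectified), "cam_to_world" (4x4, takes a point from camera to world coordinates). Camera axes: x right, y down, z forward; pixel columns grow to the right and rows downward; lengths in m; the calibration is good to about 2 mm. A picture is of the moment at which its call begins. camera_model takes no time and is no camera call.
- bot.sign_off(): hands the job in; it is judged then, once.
Trained networks look in the newest picture that a camera, given by its name, has taken for a name from the list of things; names that differ only in an ending like _2 or _b are one class to them, and where a whole thing is asked for, a point or a joint stands for the part that bears it (a point fixed in the world has none). Each returns a list of dicts, best first, with "conf" (0 to 1); they miss things now and then, are a little off and sometimes report something else, mostly with a low value. They report only what shows in the picture. A call takes as long as a camera call. They do not tell look-alikes from the thing itself.
- bot.recognise(camera, target): "at" ([column, row] in pixels, amid what is visible of it).
The state is a dict: "time_s": time; "qpos": joint angles; "dq": joint speeds; "joint_torque": joint torques, N m; "tcp_pos": TCP position; "ee_rot": TCP orientation; "contact_force": force on the tool from outside, world axes, zero at the start; "wrist_torque": the same for the moment, N m; "opening": finger opening in m; "grasp_force": force on a finger pad.
Only numpy, scipy, OpenCV 4.12 (cv2) and the standard library are available. Lean on these libraries where they do the work, as an engineer would, in place of code of your own. Each camera call takes 0.05 s, during which the arm holds its last target. There are 200 camera calls.

## Working session

There is one attempt and no reset: what is moved stays moved. The work goes in short steps, Python scripts to look and compute and a tool call to move; the robot and the scene stay as the last step left them, time stands still between calls to the robot, and variables do not carry over. Pictures are saved under pics/ and viewed, at most 10 in all, crops included, and the job is handed in when it is done.

Besides the shell and the picture viewer there is one more tool, called after "Request:" as a command line: name --argument value ..., lists and objects as JSON in quotes. send_rows: Moves the arm, as the interface text tells. Its arguments: {"type":"object","properties":{"motion":{"type":"array","items":{"type":"array","items":{"type":"array","items":{"type":"number"}}}},"squeeze":{"type":"number"}},"required":["motion"]}

```bash
mkdir -p pics && ls && cat > h.py <<'E'
import numpy as np, cv2
from plant import bot
def cam(n):
    m=bot.camera_model(n);K=np.array([[m['fx'],0,m['cx']],[0,m['fy'],m['cy']],[0,0,1]]);return K,np.array(m['distortion']),np.array(m['cam_to_world'])
def cloud(n,dep):
    K,D,T=cam(n);v,u=np.mgrid[0:400,0:640]
    p=cv2.undistortPoints(np.stack([u,v],-1).reshape(-1,1,2).astype(float),K,D).reshape(400,640,2)
    c=np.dstack([p*dep[...,None],dep]);w=c@T[:3,:3].T+T[:3,3];w[dep==0]=np.nan;return w
def proj(n,P):
    K,D,T=cam(n);Ti=np.linalg.inv(T);q=np.atleast_2d(P)@Ti[:3,:3].T+Ti[:3,3]
    return cv2.projectPoints(q,np.zeros(3),np.zeros(3),K,D)[0].reshape(-1,2)
E
python3 - <<'E'
from h import *
for n in('side','top'):
    im,d=bot.get_image(n);cv2.imwrite(f'pics/{n}0.png',im[...,::-1]);w=cloud(n,d);np.save(n+'0.npy',w)
    print(n,cam(n)[2].round(2).tolist())
    for t in('outlet','mouth','sleeve_mid','nozzle_grip','nozzle_end','gauge_mid','chuck_mid','stand','carton_mid','tape_mid','mug_mid'):
        for r in bot.recognise(n,t)[:3]:
            c,l=map(int,np.round(r['at']));print(t,round(r['conf'],2),(c,l),w[l,c].round(3))
E
```

```text
pics
side [[0.99, -0.09, 0.13, 0.51], [-0.15, -0.5, 0.85, -0.6], [-0.01, -0.86, -0.51, 0.47], [0.0, 0.0, 0.0, 1.0]]
outlet 0.68 (267, 173) [0.5   0.273 0.038]
mouth 0.61 (295, 165) [0.569 0.195 0.091]
mouth 0.37 (395, 196) [0.778 0.064 0.059]
sleeve_mid 0.61 (288, 164) [0.552 0.194 0.096]
nozzle_grip 0.94 (374, 339) [ 0.625 -0.296  0.06 ]
nozzle_grip 0.94 (228, 299) [ 0.429 -0.193  0.063]
nozzle_grip 0.81 (300, 314) [ 0.532 -0.248  0.073]
nozzle_end 0.96 (376, 339) [ 0.628 -0.296  0.06 ]
nozzle_end 0.58 (299, 315) [ 0.53  -0.248  0.071]
nozzle_end 0.56 (231, 299) [ 0.433 -0.191  0.06 ]
gauge_mid 0.8 (304, 276) [ 0.545 -0.183  0.083]
chuck_mid 0.83 (296, 358) [ 0.519 -0.316  0.072]
stand 0.72 (306, 345) [ 0.536 -0.272  0.036]
stand 0.6 (232, 245) [ 0.416  0.025 -0.001]
tape_mid 0.57 (232, 244) [ 0.416  0.03  -0.002]
mug_mid 0.62 (299, 313) [ 0.531 -0.247  0.074]
mug_mid 0.56 (397, 198) [0.781 0.059 0.057]
top [[0.01, -1.0, 0.09, 0.5], [-1.0, -0.02, -0.0, 0.01], [0.01, -0.09, -1.0, 1.0], [0.0, 0.0, 0.0, 1.0]]
outlet 0.88 (227, 213) [0.558 0.227 0.104]
mouth 0.54 (231, 210) [0.564 0.216 0.115]
sleeve_mid 0.67 (232, 212) [0.56  0.214 0.112]
sleeve_mid 0.5 (230, 214) [0.555 0.219 0.11 ]
nozzle_grip 0.54 (405, 276) [ 0.423 -0.173  0.08 ]
nozzle_grip 0.52 (450, 184) [ 0.635 -0.278  0.076]
nozzle_grip 0.41 (430, 231) [ 0.525 -0.229  0.084]
nozzle_end 0.73 (451, 189) [ 0.624 -0.281  0.072]
nozzle_end 0.52 (430, 227) [ 0.534 -0.229  0.085]
nozzle_end 0.27 (231, 212) [0.559 0.216 0.115]
gauge_mid 0.69 (399, 220) [ 0.549 -0.157  0.092]
chuck_mid 0.74 (462, 237) [ 0.513 -0.304  0.076]
chuck_mid 0.46 (333, 201) [ 0.583 -0.007  0.161]
stand 0.81 (422, 231) [ 0.526 -0.222  0.038]
carton_mid 0.94 (335, 202) [ 0.581 -0.011  0.159]
carton_mid 0.18 (230, 214) [0.555 0.219 0.11 ]
tape_mid 0.9 (331, 291) [ 0.377 -0.008 -0.003]
tape_mid 0.2 (292, 116) [0.811 0.096 0.007]
mug_mid 0.73 (293, 116) [0.811 0.094 0.006]
```

View pics/side0.png

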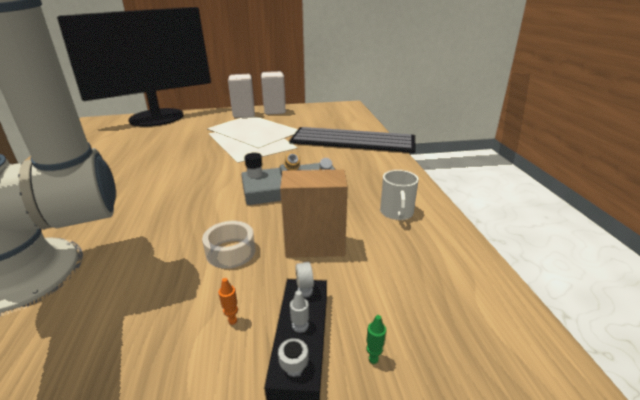

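View pics/top0.png

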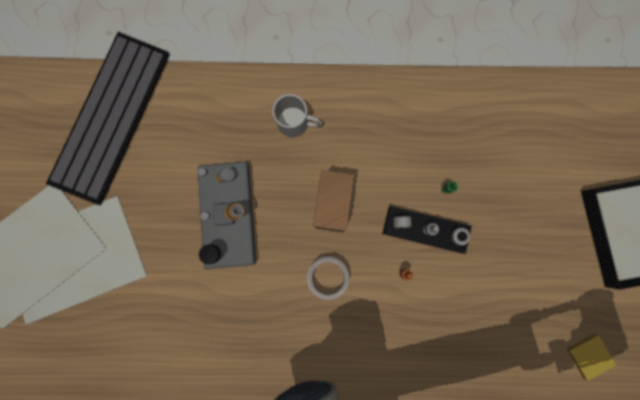

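The side view shows the stand with, from near to far, the chuck (296,358), the nozzle (300,314) and the gauge (304,276), plus an orange (228,299) and a green (376,339) look-alike. In the top view the coupler is at (232,211), the regulator at (210,253) and the branch at (227,175), so the housing's +y is about world -x and the coupler leans towards -y. Next I'll measure these in the point clouds.

```bash
python3 - <<'E'
from h import *
t=np.load('top0.npy');s=np.load('side0.npy')
def box(w,x0,x1,y0,y1,z0,z1):
    m=(w[...,0]>x0)&(w[...,0]<x1)&(w[...,1]>y0)&(w[...,1]<y1)&(w[...,2]>z0)&(w[...,2]<z1);return w[m]
for nm,b,zz in(('outlet',(.4,.72,.12,.34),(.03,.05)),('stand',(.45,.6,-.36,-.1),(.027,.043))):
    p=box(t,*b,*zz);r=cv2.minAreaRect((p[:,:2]*1000).astype(np.float32));print(nm,len(p),r,np.median(p[:,2]))
p=box(t,.4,.72,.12,.34,.06,.14)
for c in('top','side'):
    w=np.load(c+'0.npy')
    for b in((.53,.6,.15,.26),(.42,.5,.2,.32),(.61,.68,.18,.28)):
        p=box(w,*b,.055,.14);print(c,b,len(p),np.nanmean(p,0).round(3) if len(p) else '', np.ptp(p,0).round(3) if len(p) else '')
    for b in((.50,.56,-.255,-.2),(.5,.58,-.2,-.13),(.49,.55,-.34,-.26)):
        for z in((.045,.06),(.06,.08),(.08,.11)):
            p=box(w,*b,*z);print(c,b[2],z,len(p),np.mean(p,0).round(4) if len(p) else '')
im=cv2.imread('pics/top0.png')
a=cv2.resize(im[150:280,180:270],None,fx=4,fy=4,interpolation=3);b=cv2.resize(im[170:300,380:490],None,fx=4,fy=4,interpolation=3)
cv2.imwrite('pics/c1.png',np.hstack([a,b]))
E
```

```text
outlet 4144 ((559.3365478515625, 248.05859375), (252.1359405517578, 122.08296966552734), 5.876885414123535) 0.039723829050442916
stand 1952 ((530.7664184570312, -235.52157592773438), (200.48927307128906, 72.54049682617188), 77.15250396728516) 0.03504155838760342
top (0.53, 0.6, 0.15, 0.26) 519 [0.56  0.228 0.085] [0.054 0.069 0.06 ]
top (0.42, 0.5, 0.2, 0.32) 394 [0.466 0.265 0.093] [0.042 0.047 0.042]
top (0.61, 0.68, 0.18, 0.28) 178 [0.65  0.24  0.073] [0.031 0.04  0.028]
top -0.255 (0.045, 0.06) 7 [ 0.5249 -0.2268  0.0551]
top -0.255 (0.06, 0.08) 35 [ 0.5293 -0.2287  0.0725]
top -0.255 (0.08, 0.11) 86 [ 0.5296 -0.2329  0.089 ]
top -0.2 (0.045, 0.06) 0 
top -0.2 (0.06, 0.08) 24 [ 0.5428 -0.1582  0.0756]
top -0.2 (0.08, 0.11) 159 [ 0.5467 -0.1665  0.0878]
top -0.34 (0.045, 0.06) 13 [ 0.5156 -0.2889  0.0551]
top -0.34 (0.06, 0.08) 226 [ 0.5138 -0.3005  0.0728]
top -0.34 (0.08, 0.11) 1 [ 0.5242 -0.3018  0.0822]
side (0.53, 0.6, 0.15, 0.26) 278 [0.56  0.211 0.091] [0.05  0.066 0.058]
side (0.42, 0.5, 0.2, 0.32) 303 [0.468 0.256 0.081] [0.043 0.048 0.04 ]
side (0.61, 0.68, 0.18, 0.28) 125 [0.649 0.235 0.069] [0.031 0.027 0.025]
side -0.255 (0.045, 0.06) 74 [ 0.5307 -0.2449  0.0548]
side -0.255 (0.06, 0.08) 200 [ 0.5308 -0.2441  0.0715]
side -0.255 (0.08, 0.11) 200 [ 0.5311 -0.2395  0.0901]
side -0.2 (0.045, 0.06) 35 [ 0.5449 -0.1749  0.0509]
side -0.2 (0.06, 0.08) 158 [ 0.5449 -0.1824  0.0716]
side -0.2 (0.08, 0.11) 220 [ 0.5459 -0.1736  0.086 ]
side -0.34 (0.045, 0.06) 110 [ 0.5158 -0.3181  0.0563]
side -0.34 (0.06, 0.08) 713 [ 0.5158 -0.3086  0.0714]
side -0.34 (0.08, 0.11) 0
```

View pics/c1.png

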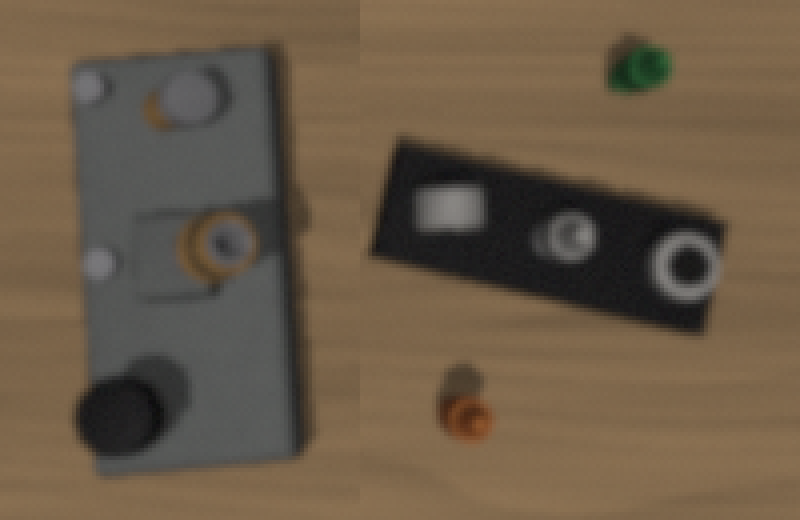

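```bash
cat > fit.py <<'E'
from h import *
from scipy.optimize import least_squares
def prof_dist(q,prof):
    r=np.hypot(q[:,0],q[:,1]);P=np.c_[r,q[:,2]];d=np.full(len(P),9.)
    for a,b in zip(prof[:-1],prof[1:]):
        a,b=np.array(a)/1e3,np.array(b)/1e3;t=np.clip((P-a)@(b-a)/((b-a)@(b-a)),0,1);d=np.minimum(d,np.linalg.norm(P-a-t[:,None]*(b-a),axis=1))
    return d
coupler=[(10,0),(12.5,0),(12.5,-3),(17.5,-3),(17.5,-26),(20,-26),(20,-31),(12.5,-31),(12.5,-66),(17,-66),(17,-80)]
nozzle=[(2.5,37),(11,15),(13,15),(13,-15),(9,-15),(9,-25),(12,-25),(12,-31)]
def basis(z,yh):
    z=z/np.linalg.norm(z);x=np.cross(yh,z);x/=np.linalg.norm(x);return np.c_[x,np.cross(z,x),z]
def near(w,c,r):
    p=w.reshape(-1,3);p=p[~np.isnan(p[:,0])];return p[np.linalg.norm(p-c,axis=1)<r]
def fit(ws,c0,tilt,prof,rad,lo,free,yaw=None):
    # params dx,dy,dz, tilt x,y
    p=np.vstack([near(w,c0,rad) for w in ws]);p=p[p[:,2]>lo]
    def f(v):
        z=tilt+np.r_[v[3:5],0];R=basis(z,np.array([1.,0,0]));return prof_dist((p-c0-v[:3])@R,prof)
    x0=np.zeros(5);fr=np.array(free)
    def g(u):
        v=x0.copy();v[fr]=u;return f(v)
    s=least_squares(g,np.zeros(len(fr)),loss='soft_l1',f_scale=.0015,x_scale=.01,diff_step=1e-3);v=x0.copy();v[fr]=s.x
    z=tilt+np.r_[v[3:5],0];return c0+v[:3],z/np.linalg.norm(z),len(p),np.median(g(s.x))
E
python3 - <<'E'
from fit import *
T=np.load('top0.npy');S=np.load('side0.npy')
az=np.array([.0585,-.571,.819])
for nm,ws in(('top',[T]),('side',[S]),('both',[T,S])):
    for free in((0,1),(0,1,2),(0,1,2,3,4)):
        print('mouth',nm,free,*fit(ws,np.array([.563,.205,.109]),az,coupler,.055,.055,free))
        print('nozz',nm,free,*fit(ws,np.array([.53,-.236,.066]),np.array([0,0,1.]),nozzle,.037,.042,free))
E
```

```text
mouth top (0, 1) [0.56359833 0.20386393 0.109     ] [ 0.05849344 -0.57093599  0.81890819] 299 0.0011516585670126901
nozz top (0, 1) [ 0.52994623 -0.23572385  0.066     ] [0. 0. 1.] 124 0.0005103495644713624
mouth top (0, 1, 2) [0.56359875 0.20386123 0.10898798] [ 0.05849344 -0.57093599  0.81890819] 299 0.0011599375666486236
nozz top (0, 1, 2) [ 0.5299623  -0.23571181  0.06576221] [0. 0. 1.] 124 0.0005082602235080115
mouth top (0, 1, 2, 3, 4) [0.56419623 0.20455054 0.10945344] [ 0.09176408 -0.53770709  0.83812317] 299 0.0012235995774355184
nozz top (0, 1, 2, 3, 4) [ 0.53004548 -0.23577019  0.06585216] [-0.0071153   0.00621028  0.9999554 ] 124 0.0004940380838361139
mouth side (0, 1) [0.56318482 0.20308165 0.109     ] [ 0.05849344 -0.57093599  0.81890819] 240 0.00120491075942154
nozz side (0, 1) [ 0.53133201 -0.23441821  0.066     ] [0. 0. 1.] 485 0.0006085743931436906
mouth side (0, 1, 2) [0.56336344 0.20355734 0.10625986] [ 0.05849344 -0.57093599  0.81890819] 240 0.0010535384409395203
nozz side (0, 1, 2) [ 0.53129889 -0.23459256  0.06483923] [0. 0. 1.] 485 0.0005594326701180482
mouth 
[... 223 characters left out ...]
5 0.0005657702730102066
mouth both (0, 1) [0.56327938 0.20349007 0.109     ] [ 0.05849344 -0.57093599  0.81890819] 539 0.0012023242955685812
nozz both (0, 1) [ 0.53105514 -0.23457882  0.066     ] [0. 0. 1.] 609 0.0006611024495396123
mouth both (0, 1, 2) [0.56358341 0.2036632  0.10785126] [ 0.05849344 -0.57093599  0.81890819] 539 0.0010687022147720358
nozz both (0, 1, 2) [ 0.53104315 -0.23470966  0.06488009] [0. 0. 1.] 609 0.0006290519246188384
mouth both (0, 1, 2, 3, 4) [0.56423393 0.2034397  0.10762659] [ 0.09148334 -0.57988455  0.80954599] 539 0.001082849989667109
nozz both (0, 1, 2, 3, 4) [ 0.5312028  -0.23461045  0.06488611] [-0.01503202 -0.01405797  0.99978818] 609 0.0006064323981719874
```

```bash
python3 - <<'E'
from h import *
from scipy.spatial.transform import Rotation as R
s=bot.get_state();print(s);R0=R.from_quat(s['ee_rot']);print(R0.as_matrix().round(3))
az=np.array([.0585,-.571,.819]);az/=np.linalg.norm(az)
yh=np.array([-.995,-.102,0]);yh/=np.linalg.norm(yh)
sx=np.array([.974,.2233,0]) # perpendicular to stand axis
a=np.deg2rad(77.15);u=np.array([np.cos(a),np.sin(a),0]);print('stand axis',u)
sx=np.cross(u,[0,0,1])
for k in(1,-1):
    z=-az;y=k*yh;M=R.from_matrix(np.c_[np.cross(y,z),y,z]);print('pull',k,(M*R0.inv()).as_rotvec().round(3),np.rad2deg((M*R0.inv()).magnitude()))
    z=np.array([0,0,-1.]);N=R.from_matrix(np.c_[np.cross(k*sx,z),k*sx,z]);print('pick',k,(N*R0.inv()).as_rotvec().round(3))
    for j in(1,-1):
        y=j*yh;M=R.from_matrix(np.c_[np.cross(y,-az),y,-az]);print('pull->pick',k,j,(N*M.inv()).as_rotvec().round(3))
print('sleeve',(np.array([.5635,.2036,.109])-.017*az).round(4), 'from tcp',((np.array([.5635,.2036,.109])-.017*az)-s['tcp_pos']).round(4))
E
```

```text
{'time_s': 1.2, 'qpos': array([-1.32868671e+00,  9.11003197e-02,  1.23070953e+00, -9.19925990e-06,
        1.81980913e+00, -5.67270000e-02]), 'dq': array([ 2.04457570e-03, -6.66278058e-05,  8.11505674e-04, -3.81351044e-04,
        1.09126674e-03, -9.31468351e-04]), 'joint_torque': array([ 4.39924324e-04, -4.46199918e+01, -4.06504083e+01,  6.98235864e-02,
        1.94250641e-02,  2.51514905e-05]), 'tcp_pos': array([ 0.17662673, -0.57342114,  0.22042564]), 'ee_rot': array([ 9.88858006e-01,  1.48861828e-01, -5.65680350e-06, -1.26919050e-05]), 'contact_force': array([-0.93913213, -0.74239578, -0.26765265]), 'wrist_torque': array([ 0.01343882, -0.03080217,  0.02362695]), 'grasp_force': 0.0, 'opening': 0.08764738613356682}
[[ 0.956  0.294 -0.   ]
 [ 0.294 -0.956  0.   ]
 [-0.    -0.    -1.   ]]
stand axis [0.22239939 0.97495565 0.        ]
pull 1 [ 0.384  0.58  -1.706] 105.56079699487097
pick 1 [-0.    -0.     1.048]
pull->pick 1 1 [-0.053 -0.861  2.696]
pull->pick 1 -1 [-0.613  0.037 -0.316]
pull -1 [ 0.551 -0.365  1.328] 84.99842244735865
pick -1 [-0.     0.    -2.094]
pull->pick -1 1 [-0.613  0.037 -0.316]
pull->pick -1 -1 [-0.053 -0.861  2.696]
sleeve [0.5625 0.2133 0.0951] from tcp [ 0.3859  0.7867 -0.1253]
```

Request:
send_rows --motion '[[[0.14,-0.09,0.33,40,68,40,60],[0.28,-0.18,0.66,160,272,50,60],[0.55,-0.365,1.328,397,674,50,60],[0.55,-0.365,1.328,397,674,50,60],[0.55,-0.365,1.328,397,674,50,60],[0.55,-0.365,1.328,397,674,50,60],[0.55,-0.365,1.328,397,674,50,60],[0.55,-0.365,1.328,397,674,50,60],[0.55,-0.365,1.328,397,674,50,60],[0.55,-0.365,1.328,397,674,50,60]]]' --squeeze 40

```text
time_s: 2.45
tcp_pos: [0.4911, -0.0393, 0.2661]
ee_rot: [0.639, 0.708, 0.202, -0.223]
contact_force: [0.2, -0.4, 0.8]
opening: 0.0597
grasp_force: 0.0
```

```bash
cat > go.py <<'E'
import sys
from h import *
from scipy.spatial.transform import Rotation as R
az=np.array([.0585,-.571,.819]);az/=np.linalg.norm(az);yh=np.array([.995,.102,0]);yh/=np.linalg.norm(yh)
MO=np.array([.5635,.2036,.109])
RP=R.from_matrix(np.c_[np.cross(yh,-az),yh,-az])
sx=np.array([.975,-.2224,0]);RN=R.from_matrix(np.c_[np.cross(sx,[0,0,-1.]),sx,[0,0,-1.]])
def delta(p,r):
    s=bot.get_state();R0=R.from_quat(s['ee_rot']);print('turn',(r*R0.inv()).as_rotvec().round(3),'shift',((p-s['tcp_pos'])*1000).round(1),'t',s['time_s'],'q',s['qpos'].round(2),'dqmax',abs(s['dq']).max().round(3),'F',s['contact_force'].round(1))
if __name__=='__main__':
    for h in map(float,sys.argv[1:]): print(h,end=' ');delta(MO+az*h/1000,RP)
E
python3 go.py 180 60
```

```text
180.0 turn [0.    0.    0.001] shift [ 82.9 140.1  -9.7] t 2.45 q [-0.5  -0.01  1.36  0.57  2.08 -0.39] dqmax 0.889 F [ 0.2 -0.4  0.8]
60.0 turn [0.    0.    0.001] shift [  75.9  208.6 -108. ] t 2.45 q [-0.5  -0.01  1.36  0.57  2.08 -0.39] dqmax 0.889 F [ 0.2 -0.4  0.8]
```

Request:
send_rows --motion '[[[0,0,0,40,70,-5,60],[0,0,0,82,139,-10,60],[0,0,0,82,139,-10,60],[0,0,0,76,200,-100,60],[0,0,0,76,200,-100,60],[0,0,0,76,200,-100,60],[0,0,0,76,200,-100,60]]]'

```text
time_s: 3.32
tcp_pos: [0.5668, 0.1585, 0.168]
ee_rot: [0.639, 0.708, 0.202, -0.222]
contact_force: [0.1, 0.0, 0.8]
opening: 0.0598
grasp_force: 0.0
```

```bash
python3 go.py 60 0 -17; python3 - <<'E'
from h import *
im,d=bot.get_image('side');a=cv2.resize(im[90:240,200:400,::-1],None,fx=3.5,fy=3.5);cv2.imwrite('pics/a1.png',a)
E
```

```text
60.0 turn [0.001 0.002 0.001] shift [ 0.2 10.9 -9.9] t 3.325 q [-0.13  0.07  1.46  0.6   1.74 -0.17] dqmax 0.028 F [0.1 0.  0.8]
0.0 turn [0.001 0.002 0.001] shift [ -3.3  45.1 -59. ] t 3.325 q [-0.13  0.07  1.46  0.6   1.74 -0.17] dqmax 0.028 F [0.1 0.  0.8]
-17.0 turn [0.001 0.002 0.001] shift [ -4.3  54.8 -72.9] t 3.325 q [-0.13  0.07  1.46  0.6   1.74 -0.17] dqmax 0.028 F [0.1 0.  0.8]
```

View pics/a1.png

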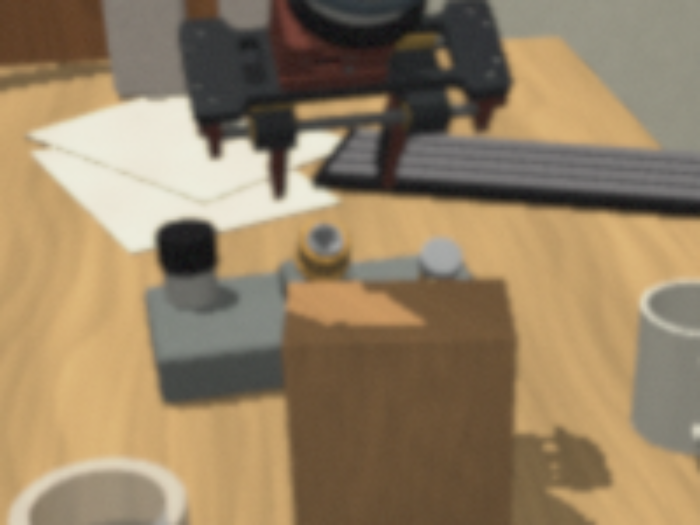

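The gripper is lined up above the coupler: fingers at crop (278,190) and (392,180), mouth at (323,238). I'll descend and close on the sleeve.

Request:
send_rows --motion '[[[0,0,0,-2,30,-40,60],[0,0,0,-4,55,-73,60],[0,0,0,-4,55,-73,60],[0,0,0,-4,55,-73,60],[0,0,0,-4,55,-73,25],[0,0,0,-4,55,-73,25],[0,0,0,-4,55,-73,25],[0,0,0,-4,55,-73,25]]]' --squeeze 40

```text
time_s: 4.38
tcp_pos: [0.5644, 0.2136, 0.0943]
ee_rot: [0.64, 0.708, 0.203, -0.221]
contact_force: [7.3, 0.3, -0.3]
opening: 0.0332
grasp_force: 40.0
```

```bash
python3 go.py -17 -31
```

```text
-17.0 turn [0.001 0.005 0.003] shift [-1.8 -0.3  0.8] t 4.375 q [-0.04  0.09  1.57  0.6   1.57 -0.16] dqmax 0.001 F [ 7.3  0.3 -0.3]
-31.0 turn [0.001 0.005 0.003] shift [ -2.7   7.7 -10.7] t 4.375 q [-0.04  0.09  1.57  0.6   1.57 -0.16] dqmax 0.001 F [ 7.3  0.3 -0.3]
```

Request:
send_rows --motion '[[[0,0,0,1.5,0,0,25],[0,0,0,1,3,-4,25],[0,0,0,1,5,-7,25],[0,0,0,0.8,7,-10,25],[0,0,0,0.8,8,-11.5,25],[0,0,0,0.8,8,-11.5,25],[0,0,0,0.8,8,-11.5,25]]]'

```text
time_s: 5.25
tcp_pos: [0.5638, 0.2206, 0.0843]
ee_rot: [0.639, 0.708, 0.202, -0.222]
contact_force: [-1.7, -11.9, 13.7]
opening: 0.0329
grasp_force: 40.0
```

```bash
python3 go.py -17 -29
```

```text
-17.0 turn [0.002 0.003 0.001] shift [-1.3 -7.3 10.7] t 5.25 q [-0.02  0.1   1.58  0.6   1.55 -0.16] dqmax 0.001 F [ -1.7 -11.9  13.7]
-29.0 turn [0.002 0.003 0.001] shift [-2.  -0.5  0.9] t 5.25 q [-0.02  0.1   1.58  0.6   1.55 -0.16] dqmax 0.001 F [ -1.7 -11.9  13.7]
```

Request:
send_rows --motion '[[[0,0,0,0,-1,1,25],[0,0,0,0,-1,1,60],[0,0,0,0,-1,1,60],[0,0,0,0,-1,1,60],[0,0,0,3,-35,48,60],[0,0,0,5,-65,90,60],[0,0,0,8,-85,130,60],[0,0,0,8,-100,180,60],[0,0,0,8,-100,180,60],[0,0,0,8,-100,180,60]]]'

```text
time_s: 6.5
tcp_pos: [0.5708, 0.1221, 0.2607]
ee_rot: [0.639, 0.708, 0.201, -0.223]
contact_force: [0.1, 1.3, -0.3]
opening: 0.06
grasp_force: 0.0
```

```bash
python3 - <<'E'
from fit import *
import go
im,d=bot.get_image('top');t=cloud('top',d);im2,d2=bot.get_image('side');s=cloud('side',d2)
a=cv2.resize(im2[130:210,220:350,::-1],None,fx=5,fy=5,interpolation=3);cv2.imwrite('pics/a2.png',a)
fwd=coupler;back=[(10,0),(12.5,0),(12.5,-15),(17.5,-15),(17.5,-38),(20,-38),(20,-43),(12.5,-43),(12.5,-66),(17,-66),(17,-80)]
for n,p in(('fwd',fwd),('back',back)):
  for w in([t],[s],[t,s]):
    print(n,*fit(w,np.array([.565,.2036,.109]),go.az,p,.055,.055,(0,1,2)))
go.delta(np.array([.5305,-.2352,.13]),go.RN)
E
```

```text
fwd [0.56425561 0.20611736 0.10465172] [ 0.05849344 -0.57093599  0.81890819] 284 0.0024689845023912636
fwd [0.56328257 0.2059977  0.10441425] [ 0.05849344 -0.57093599  0.81890819] 221 0.0021429196433952347
fwd [0.56379288 0.20606887 0.10443612] [ 0.05849344 -0.57093599  0.81890819] 505 0.0022908740091586452
back [0.56443709 0.20424087 0.10883301] [ 0.05849344 -0.57093599  0.81890819] 284 0.0010733340880564272
back [0.56345722 0.20371939 0.10629317] [ 0.05849344 -0.57093599  0.81890819] 221 0.0010946414693143672
back [0.5638258  0.20372879 0.10790131] [ 0.05849344 -0.57093599  0.81890819] 505 0.0008963611028145364
turn [-0.613  0.034 -0.315] shift [ -39.9 -357.7 -129.6] t 6.6 q [-0.19  0.08  1.29  0.62  1.91 -0.12] dqmax 0.003 F [-0.1  0.4  0.5]
```

View pics/a2.png

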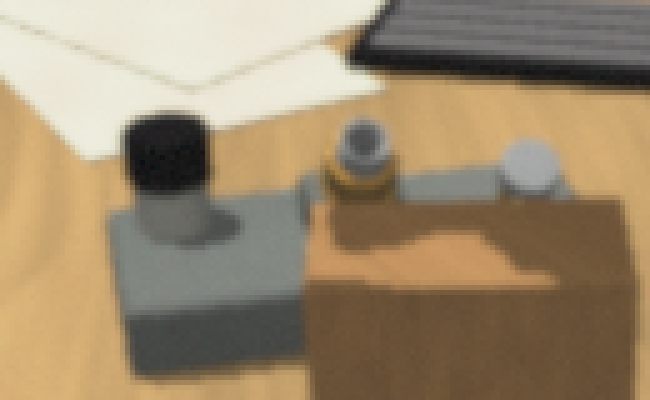

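The sleeve (around crop (360,175)) is now well below the bare rim, and the back profile fits, so it stays back. Next is the nozzle.

Request:
send_rows --motion '[[[-0.15,0.01,-0.08,-7,-60,0,60],[-0.3,0.02,-0.16,-14,-120,0,60],[-0.45,0.03,-0.24,-21,-180,0,60],[-0.6,0.034,-0.315,-30,-240,0,60],[-0.613,0.034,-0.315,-38,-300,-20,60],[-0.613,0.034,-0.315,-40,-358,-80,60],[-0.613,0.034,-0.315,-40,-358,-130,60],[-0.613,0.034,-0.315,-40,-358,-130,60],[-0.613,0.034,-0.315,-40,-358,-130,60]]]'

```text
time_s: 7.72
tcp_pos: [0.5312, -0.2352, 0.1326]
ee_rot: [0.781, 0.625, 0.001, 0.001]
contact_force: [-0.3, 0.8, 0.4]
opening: 0.06
grasp_force: 0.0
```

```bash
python3 - <<'E'
from fit import *
import go
im,d=bot.get_image('side');w=cloud('side',d);cv2.imwrite('pics/a3.png',cv2.resize(im[200:400,210:410,::-1],None,fx=3,fy=3))
print(*fit([w],np.array([.531,-.235,.066]),np.array([0,0,1.]),nozzle,.037,.042,(0,1,3,4)))
go.delta(np.array([.5305,-.2352,.066]),go.RN)
E
```

```text
[ 0.53151327 -0.23439357  0.066     ] [-0.01623914 -0.00579358  0.99985135] 485 0.0005859077772257353
turn [ 0.002  0.006 -0.003] shift [ -1.6   0.2 -68.4] t 7.775 q [-0.48  0.04  1.44  0.    1.66 -0.25] dqmax 0.027 F [-0.2  0.5  1.3]
```

View pics/a3.png

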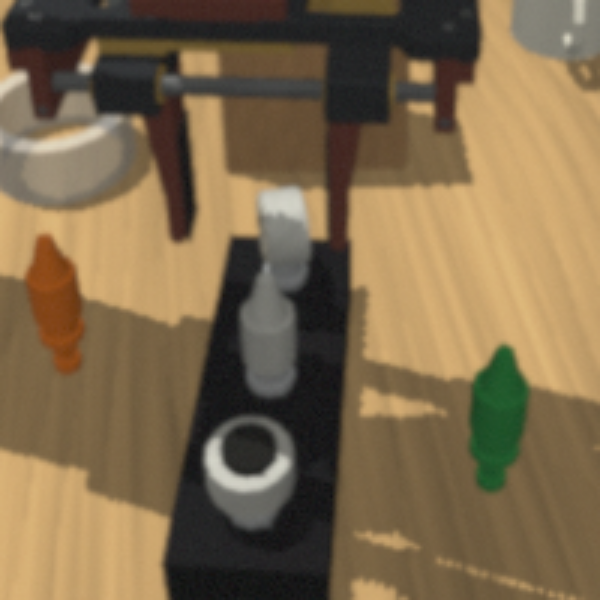

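The fingers (crop (180,235) and (338,240)) straddle the stand's middle hole with the silver nozzle at (267,330), clear of the gauge at (285,235) and chuck at (250,450). I'll descend and grip.

Request:
send_rows --motion '[[[0,0.004,0,-0.5,0.4,-35,60],[0,0.004,0,-0.5,0.4,-67,60],[0,0.004,0,-0.5,0.4,-67,60],[0,0.004,0,-0.5,0.4,-67,60],[0,0.004,0,-0.5,0.4,-67,18],[0,0.004,0,-0.5,0.4,-67,18],[0,0.004,0,-0.5,0.4,-67,18],[0,0.004,0,-0.5,0.4,-67,18]]]' --squeeze 45

```text
time_s: 8.78
tcp_pos: [0.5306, -0.2357, 0.065]
ee_rot: [0.781, 0.624, -0.001, 0.0]
contact_force: [-0.0, -0.2, 1.0]
opening: 0.0248
grasp_force: 44.9
```

```bash
python3 - <<'E'
from fit import *
import go
go.delta(np.array([.5305,-.2352,.066]),go.RN)
E
```

```text
turn [ 0.002 -0.    -0.002] shift [-0.1  0.5  1. ] t 8.775 q [-0.48  0.06  1.53 -0.    1.54 -0.25] dqmax 0.002 F [-0.  -0.2  1. ]
```

Request:
send_rows --motion '[[[0,0,0,0,0,15,18],[0,0,0,0,0,40,18],[0,0,0,0,0,90,18],[0,0,0,0,0,140,18],[0,0,0,0,0,190,18],[0,0,0,0,0,215,18],[0,0,0,0,0,215,18],[0,0,0,0,0,215,18]]]'

```text
time_s: 9.78
tcp_pos: [0.5302, -0.2355, 0.2784]
ee_rot: [0.781, 0.624, -0.001, -0.001]
contact_force: [-0.9, 0.4, -2.0]
opening: 0.0251
grasp_force: 44.9
```

```bash
python3 - <<'E'
from fit import *
import go
im,d=bot.get_image('side');w=cloud('side',d)
s=bot.get_state();tp=s['tcp_pos'];print(tp,s['opening'],s['grasp_force'])
q=proj('side',tp)[0];print(q);c,r=map(int,q);cv2.imwrite('pics/a4.png',cv2.resize(im[max(r-60,0):r+70,max(c-65,0):c+65,::-1],None,fx=4,fy=4,interpolation=3))
# visible lower half: collar and tail below the fingertips
low=[(9,-19),(9,-25),(12,-25),(12,-31),(8,-31),(7.5,-34),(7.5,-55),(0,-55)]
for n in('side',):
    p=near(w,tp-np.r_[0,0,.04],.03);p=p[p[:,2]<tp[2]-.0205];
    for lo,hi in((-.031,-.024),(-.04,-.032),(-.048,-.04),(-.058,-.048)):
        k=p[(p[:,2]-tp[2]>lo)&(p[:,2]-tp[2]<hi)];print(lo,len(k),((k.mean(0)-tp)*1000).round(1) if len(k) else '')
    print(p[:,2].min()-tp[2])
    print(fit([p],tp,np.array([0,0,1.]),low,.2,0,(0,1,2,3,4)))
go.delta(go.MO+go.az*.2,go.RP)
E
```

```text
[ 0.53006188 -0.23545072  0.27776823] 0.025104732606887507 44.91367220878601
[290.64975528 179.52093826]
-0.031 137 [  0.1  -7.  -26.3]
-0.04 46 [  0.4  -5.8 -35.6]
-0.048 64 [  0.9  -2.4 -45.9]
-0.058 55 [  0.5  -5.1 -50.8]
-0.05425971711481811
(array([ 0.53012542, -0.23549822,  0.27837112]), array([-0.01880348, -0.02784076,  0.9994355 ]), 340, np.float64(0.0004625689445311356))
turn [ 0.613 -0.04   0.313] shift [ 45.1 324.9  -5. ] t 9.825 q [-0.48  0.06  1.16 -0.    1.92 -0.25] dqmax 0.01 F [-0.3 -0.  -1.7]
```

View pics/a4.png

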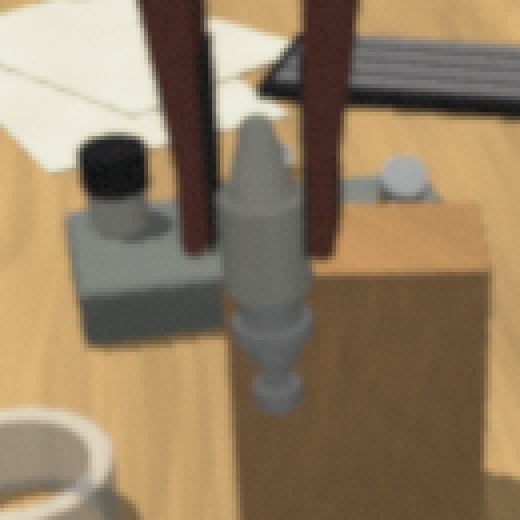

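The nozzle hangs upright between the fingers: grip at crop (265,245), collar (272,325), tail end (277,395). Now to carry it over the carton.

Request:
send_rows --motion '[[[0,0,0,0,50,0,18],[0.1,-0.007,0.05,10,110,0,18],[0.25,-0.016,0.13,20,170,0,18],[0.4,-0.026,0.2,30,230,0,18],[0.55,-0.036,0.28,40,290,0,18],[0.613,-0.04,0.313,46,325,-5,18],[0.613,-0.04,0.313,46,325,-5,18],[0.613,-0.04,0.313,46,325,-5,18],[0.613,-0.04,0.313,43,360,-54,18],[0.613,-0.04,0.313,40,394,-103,18]]]'

```text
time_s: 11.08
tcp_pos: [0.5712, 0.1576, 0.1768]
ee_rot: [0.64, 0.707, 0.203, -0.22]
contact_force: [0.4, 0.9, -1.4]
opening: 0.0249
grasp_force: 44.9
```

Request:
send_rows --motion '[[[0,0,0,0,0,0,18],[0,0,0,0,0,0,18]]]'

```text
time_s: 11.32
tcp_pos: [0.5711, 0.1574, 0.1788]
ee_rot: [0.64, 0.708, 0.203, -0.221]
contact_force: [-0.1, -0.0, -0.8]
opening: 0.0248
grasp_force: 44.9
```

```bash
cat > rel.py <<'E'
from fit import *
import go
s=bot.get_state();tp=s['tcp_pos'];M=R=go.R.from_quat(s['ee_rot']).as_matrix();a=-M[:,2]
low=[(9,-19),(9,-25),(12,-25),(12,-31),(8,-31),(7.5,-34),(7.5,-55),(0,-55)]
back=[(10,0),(12.5,0),(12.5,-15),(17.5,-15),(17.5,-38),(20,-38),(20,-43),(12.5,-43),(12.5,-66),(17,-66),(17,-80)]
h=(tp-go.MO)@go.az
for n in('side','top'):
    im,d=bot.get_image(n);w=cloud(n,d)
    cv2.imwrite(f'pics/r_{n}_{s["time_s"]:.2f}.png',im[...,::-1])
    p=near(w,tp-a*.038,.03);hh=(p-tp)@a;p=p[(hh<-.0205)&((p-go.MO)@go.az>.004)]
    if len(p)>30:
        c,z,k,e=fit([p],tp,a/a[2],low,.2,0,(0,1,2,3,4));end=c-.055*z
        print(n,'nozzle c off mm',((c-tp)*1e3).round(1),'tilt in tool',(M.T@z).round(3),k,e.round(5))
    else: print(n,len(p));c=None
    p=near(w,go.MO,.055);p=p[(p-go.MO)@go.az<.003]
    m,_,k2,e2=fit([p],go.MO,go.az/go.az[2],back,.2,.055,(0,1,2))
    print('  mouth',m.round(4),k2,e2.round(5))
    if c is not None:
        B=np.c_[np.cross(go.yh,go.az),go.yh,go.az];print('  end in mouth frame mm (perp,yh,axis)',((end-m)@B*1e3).round(1))
print('tcp in mouth frame', ((tp-go.MO)@np.c_[np.cross(go.yh,go.az),go.yh,go.az]*1e3).round(1))
go.delta(go.MO+go.az*.07,go.RP)
E
python3 rel.py
```

```text
side nozzle c off mm [-1.3 -1.1  0.6] tilt in tool [-0.03  -0.035 -0.999] 57 0.00054
  mouth [0.5632 0.2039 0.106 ] 218 0.00107
  end in mouth frame mm (perp,yh,axis) [-4.4  3.9 32.8]
top nozzle c off mm [ 0.5 -0.1  3. ] tilt in tool [ 0.045 -0.029 -0.999] 40 0.00038
  mouth [0.5646 0.2042 0.1084] 275 0.00107
  end in mouth frame mm (perp,yh,axis) [-0.8  4.2 32.4]
tcp in mouth frame [-1.8  2.9 84. ]
turn [0.002 0.007 0.003] shift [ -4.3   6.6 -13.6] t 11.425 q [-0.13  0.07  1.43  0.6   1.75 -0.16] dqmax 0.006 F [ 0.5 -0.2 -1.4]
```

Request:
send_rows --motion '[[[-0.018,0.005,0.003,-2,5,-9,18],[-0.018,0.005,0.003,-3.3,11,-19,18],[-0.018,0.005,0.003,-3.3,11,-19,18],[-0.018,0.005,0.003,-3.3,11,-19,18]]]'

```text
time_s: 11.92
tcp_pos: [0.5671, 0.1695, 0.1577]
ee_rot: [0.641, 0.71, 0.194, -0.219]
contact_force: [-0.2, -0.7, -0.7]
opening: 0.025
grasp_force: 44.9
```

```bash
python3 rel.py; python3 - <<'E'
import glob,cv2,os,numpy as np
s=sorted(glob.glob('pics/r_side*'),key=os.path.getmtime)[-1];t=sorted(glob.glob('pics/r_top*'),key=os.path.getmtime)[-1]
a=cv2.resize(cv2.imread(s)[100:200,255:330],(390,520),interpolation=3);b=cv2.resize(cv2.imread(t)[170:250,205:265],(390,520),interpolation=3);cv2.imwrite('pics/a5.png',np.hstack([a,b]))
E
```

```text
side nozzle c off mm [-1.6 -1.1  0.3] tilt in tool [-0.037 -0.029 -0.999] 56 0.00073
  mouth [0.5636 0.204  0.1067] 194 0.00063
  end in mouth frame mm (perp,yh,axis) [-1.2 -0.4  7.4]
top nozzle c off mm [ 0.4 -1.   2.3] tilt in tool [ 0.02  -0.013 -1.   ] 35 0.00068
  mouth [0.5647 0.2038 0.1082] 245 0.00081
  end in mouth frame mm (perp,yh,axis) [ 1.4 -0.4  7.7]
tcp in mouth frame [ 0.1  0.1 59.5]
turn [ 0.019 -0.002 -0.001] shift [ 0.3 -5.7  8.2] t 12.025 q [-0.1   0.07  1.47  0.58  1.71 -0.15] dqmax 0.003 F [ 0.5  0.5 -0.9]
```

View pics/a5.png

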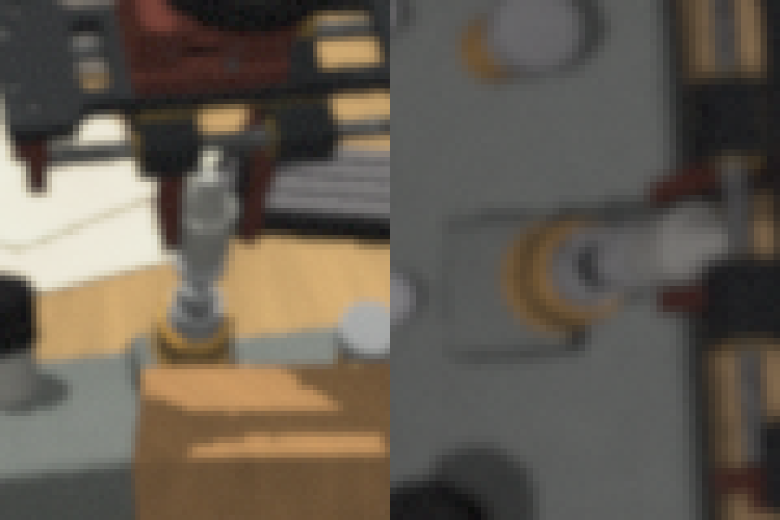

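The tail points at the mouth (left half (198,300), right half about (590,265)), with residuals under about 1.5 mm. I'll enter gently along the axis.

Request:
send_rows --motion '[[[0,0,0,0.4,2.3,-3.3,18],[0,0,0,0.1,4.6,-6.6,18],[0,0,0,-0.1,6.9,-9.8,18],[0,0,0,-0.3,9.1,-13.1,18],[0,0,0,-0.3,9.1,-13.1,18]]]' --squeeze 55

```text
time_s: 12.65
tcp_pos: [0.5666, 0.1787, 0.1443]
ee_rot: [0.641, 0.71, 0.194, -0.219]
contact_force: [-0.2, -0.7, -1.6]
opening: 0.0248
grasp_force: 54.9
```

```bash
cat > st.py <<'E'
import go
from h import *
s=bot.get_state();B=np.c_[np.cross(go.yh,go.az),go.yh,go.az]
print('tcp in mouth',((s['tcp_pos']-go.MO)@B*1e3).round(1),'F (perp,yh,ax)',(s['contact_force']@B).round(1),'T',(s['wrist_torque']@B).round(2));go.delta(go.MO+go.az*.031,go.RP)
E
python3 st.py
```

```text
tcp in mouth [ 0.3  0.6 43.3] F (perp,yh,ax) [ 1.5 -0.3 -0.9] T [ 0.07 -0.44 -0.03]
turn [ 0.019 -0.003 -0.001] shift [-1.3  7.2 -9.9] t 12.65 q [-0.09  0.08  1.49  0.58  1.69 -0.15] dqmax 0.009 F [-0.2 -0.7 -1.6]
```

It has entered about 11 mm without force. I'll press it home.

Request:
send_rows --motion '[[[0,0,0,-0.2,2.3,-3.3,18],[0,0,0,-0.4,4.6,-6.6,18],[0,0,0,-0.6,6.3,-9,18],[0,0,0,-0.7,7.4,-10.7,18],[0,0,0,-0.8,8.2,-11.9,18],[0,0,0,-0.8,8.2,-11.9,18]]]'

```text
time_s: 13.4
tcp_pos: [0.566, 0.1866, 0.1328]
ee_rot: [0.641, 0.71, 0.194, -0.218]
contact_force: [-0.5, -1.5, -0.9]
opening: 0.025
grasp_force: 54.9
```

```bash
python3 st.py
```

```text
tcp in mouth [ 0.4  0.8 29.3] F (perp,yh,ax) [ 1.7 -0.7  0.1] T [-0.12 -0.48  0.03]
turn [ 0.019 -0.003 -0.001] shift [-0.7 -0.7  1.6] t 13.4 q [-0.07  0.08  1.5   0.58  1.66 -0.15] dqmax 0.001 F [-0.5 -1.5 -0.9]
```

Request:
send_rows --motion '[[[0,0,0,-0.1,0.6,-0.8,18],[0,0,0,-0.1,1.1,-1.6,18],[0,0,0,-0.2,1.7,-2.5,18],[0,0,0,-0.2,1.7,-2.5,18]]]'

```text
time_s: 13.9
tcp_pos: [0.5662, 0.1869, 0.1326]
ee_rot: [0.641, 0.71, 0.194, -0.217]
contact_force: [-4.7, -11.1, 10.1]
opening: 0.0247
grasp_force: 54.9
```

```bash
python3 st.py; python3 - <<'E'
from h import *
im,d=bot.get_image('side');im2,d=bot.get_image('top')
a=cv2.resize(im[100:200,255:330,::-1],(390,520),interpolation=3);b=cv2.resize(im2[170:250,205:265,::-1],(390,520),interpolation=3);cv2.imwrite('pics/a6.png',np.hstack([a,b]))
E
```

```text
tcp in mouth [ 0.3  1.  29. ] F (perp,yh,ax) [ 2.9 -5.9 14.4] T [-1.18 -0.7   0.  ]
turn [ 0.02  -0.    -0.001] shift [-0.9 -1.   1.8] t 13.9 q [-0.07  0.08  1.51  0.58  1.66 -0.15] dqmax 0.002 F [ -4.7 -11.1  10.1]
```

View pics/a6.png

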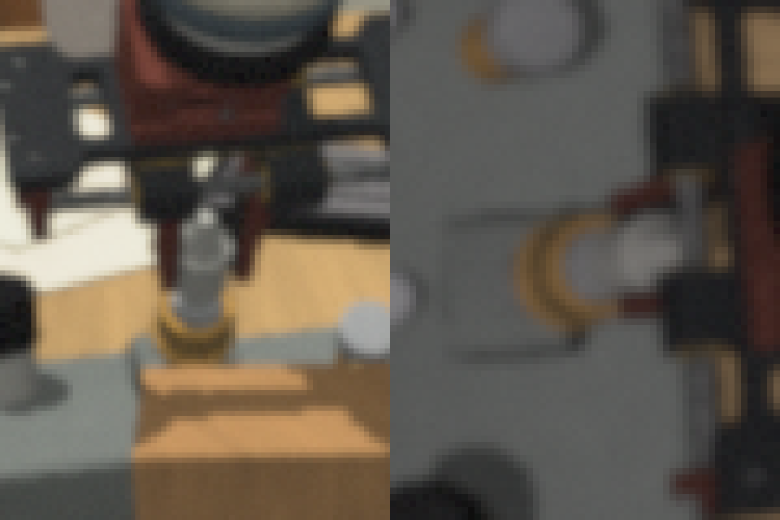

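It is stopped hard at the collar, and the brass sleeve has come up against it (left half (197,325)). I'll unload, release and back away.

Request:
send_rows --motion '[[[0,0,0,0.5,-1.5,2.2,18],[0,0,0,0.5,-1.5,2.2,60],[0,0,0,0.5,-1.5,2.2,60],[0,0,0,0.5,-1.5,2.2,60],[0,0,0,2,-25,36,60],[0,0,0,5,-54,78,60],[0,0,0,8,-90,130,60],[0,0,0,8,-90,170,60],[0,0,0,8,-90,170,60]]]'

```text
time_s: 15.12
tcp_pos: [0.5748, 0.098, 0.3046]
ee_rot: [0.64, 0.711, 0.196, -0.215]
contact_force: [0.1, 0.7, -0.2]
opening: 0.0602
grasp_force: 0.0
```

```bash
python3 - <<'E'
from fit import *
import go
ws=[]
for n in('side','top'):
    im,d=bot.get_image(n);ws.append(cloud(n,d));cv2.imwrite(f'pics/f_{n}.png',im[...,::-1])
B=np.c_[np.cross(go.yh,go.az),go.yh,go.az];g=go.MO+.031*go.az
for n,w in(('side',ws[:1]),('top',ws[1:]),('both',ws)):
    p=near(np.vstack([x.reshape(-1,3) for x in w]),g+go.az*.005,.04);p=p[(p-go.MO)@go.az>.002]
    c,z,k,e=fit([p],g,go.az/go.az[2],nozzle,.2,0,(0,1,2,3,4));print(n,'grip in mouth',((c-go.MO)@B*1e3).round(1),'angle',np.arccos(z@go.az).round(3),k,e.round(5))
    q=near(np.vstack([x.reshape(-1,3) for x in w]),go.MO,.055);hh=(q-go.MO)@go.az;q=q[(hh<-.001)&(q[:,2]>.055)]
    for nm,sh in(('fwd',0),('back',12)):
        pr=[(12.5,0),(12.5,-3-sh),(17.5,-3-sh),(17.5,-26-sh),(20,-26-sh),(20,-31-sh),(12.5,-31-sh),(12.5,-66),(17,-66),(17,-80)]
        m,_,k,e=fit([q],go.MO,go.az/go.az[2],pr,.2,0,(0,1));print('  ',nm,m.round(4),k,e.round(5))
a=cv2.resize(cv2.imread('pics/f_side.png')[100:200,255:330],(390,520),interpolation=3);b=cv2.resize(cv2.imread('pics/f_top.png')[170:250,205:265],(390,520),interpolation=3);cv2.imwrite('pics/a7.png',np.hstack([a,b]))
E
```

```text
side grip in mouth [ 5.7  0.8 30.6] angle 0.155 166 0.00061
   fwd [0.5636 0.2036 0.109 ] 157 0.0007
   back [0.5636 0.2009 0.109 ] 157 0.00165
top grip in mouth [ 6.2  1.8 32.1] angle 0.11 224 0.00068
   fwd [0.5646 0.203  0.109 ] 184 0.00062
   back [0.5643 0.2043 0.109 ] 184 0.00178
both grip in mouth [ 5.9  1.4 31.5] angle 0.126 390 0.00069
   fwd [0.5643 0.2031 0.109 ] 341 0.00073
   back [0.5639 0.2024 0.109 ] 341 0.0016
```

View pics/a7.png

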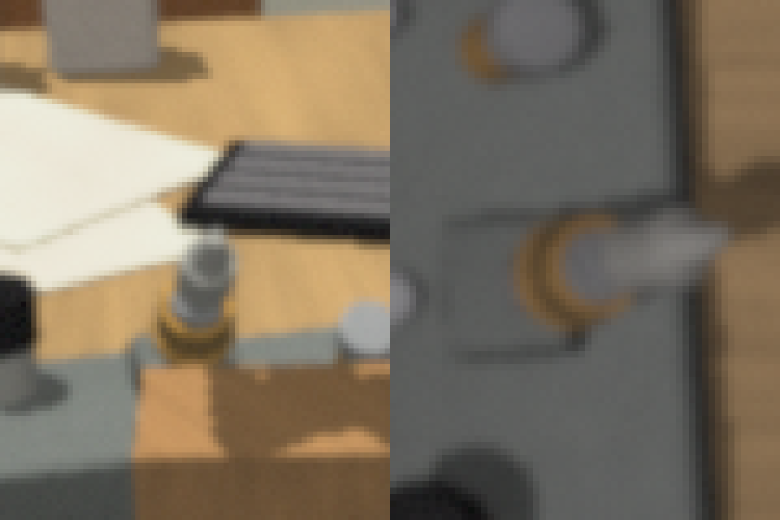

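The nozzle sits in the coupler (left half (205,275)) with the sleeve forward. It sags a little within its play, so I'll check that it is stable.

Request:
send_rows --motion '[[[0,0,0,0,0,5,60],[0,0,0,0,0,5,60],[0,0,0,0,0,5,60],[0,0,0,0,0,5,60],[0,0,0,0,0,5,60],[0,0,0,0,0,5,60],[0,0,0,0,0,5,60],[0,0,0,0,0,5,60]]]'

```text
time_s: 16.23
tcp_pos: [0.5739, 0.0983, 0.3053]
ee_rot: [0.641, 0.71, 0.194, -0.218]
contact_force: [0.3, 0.6, -0.2]
opening: 0.06
grasp_force: 0.0
```

```bash
python3 - <<'E'
from fit import *
import go
B=np.c_[np.cross(go.yh,go.az),go.yh,go.az]
M=np.array([.5643,.2031,.109]);ws=[]
for n in('side','top')*2:
    im,d=bot.get_image(n);ws.append(cloud(n,d).reshape(-1,3))
w=np.vstack(ws);g=M+.031*go.az+B[:,0]*.004
p=near(w,g+go.az*.005,.04);p=p[(p-M)@go.az>.003]
for pr in(nozzle,nozzle[1:],[(2.5,37),(11,15),(13,15),(13,-15),(9,-15)]):
    c,z,k,e=fit([p],g,go.az/go.az[2],pr,.2,0,(0,1,2,3,4));print('grip in mouth',((c-M)@B*1e3).round(1),'z',(z@B).round(3),k,e.round(5))
for a,b in((np.load('side0.npy'),ws[2]),(np.load('top0.npy'),ws[3])):
    a=a.reshape(-1,3)
    for nm,c,r in(('gauge',(.546,-.168,.07),.03),('chuck',(.515,-.305,.06),.03),('carton',(.58,-.01,.1),.08),('tape',(.38,-.01,.02),.06),('mug',(.81,.09,.05),.06)):
        x,y=near(a,np.array(c),r),near(b,np.array(c),r);x,y=[q[q[:,2]>.015+.028*(r<.04)] for q in(x,y)];print(nm,len(x),len(y),((np.median(y,0)-np.median(x,0))*1e3).round(1) if len(x) and len(y) else '')
E
```

```text
grip in mouth [ 5.5  0.7 31.3] z [0.128 0.007 0.992] 771 0.00062
grip in mouth [ 7.6  3.1 42.1] z [0.208 0.392 0.896] 771 0.00183
grip in mouth [ 5.5  0.7 28.5] z [ 0.09  -0.016  0.996] 771 0.00094
gauge 421 420 [ 0.  -0.1 -0.3]
chuck 823 823 [-0.1  0.   0.1]
carton 4447 4438 [ 0.2  0.  -0.1]
tape 816 820 [ 0.6 -1.4  0.3]
mug 1289 1285 [-0.2  0.1  0.3]
gauge 183 183 [-0.   0.  -0.3]
chuck 240 241 [0.  0.5 0.2]
carton 1585 304 [-31.4 -12.7  -0.1]
tape 364 140 [-3.1 36.5 -0. ]
mug 730 597 [11.5  4.4  4.9]
```

```bash
python3 -c "
from plant import bot
print(bot.sign_off())"
```

```text
the job is handed in; nothing more can be done
None
```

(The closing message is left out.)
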